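Load the curing cradle and throw the lamp switch

TASK

Set the eyepieces curing. While the lamp is still off, lay the loose eyepiece on top of the two in the cradle, settled in the groove between them with its ends level with theirs, and let go of it; then throw the red-handled lamp switch under the collimator's tube over, away from the robot, until it is fully home at on. Keep the lower two in place in the cradle and do not disturb the other things on the desk.

Things in the scene. Friction and masses are not known exactly. Their poses are not given: they have to be found in the camera images.
- eyepiece_loose: the loose eyepiece: a black cylinder with brass bands, 50 mm diameter, 110 mm long, 0.25 kg, lying on the wooden rest. Origin at its centre; y runs along its length (both ends alike).
- eyepiece_near: like the loose one; lies in the cradle on its near (-x) side. Origin at its centre, y along its length.
- eyepiece_far: like the loose one; lies in the cradle on its far (+x) side, against the near one. Origin at its centre, y along its length.
- cradle: fixed grey cast stand with an open-ended aluminium cradle on top: floor 170 mm above the desk, 102 mm wide inside (x), walls 8 mm thick and 30 mm above the floor, 100 mm long (y). Foot 150 x 130 mm. Origin on the desk under its middle. The two eyepieces lie along y, centres 25 mm above the floor; a third in the groove between them has its centre 238 mm above the origin.
- rest: fixed pale wooden rest, 90 x 80 mm, floor 12 mm high, two ridges 8 mm high along its y keep the loose eyepiece from rolling (eyepiece centre 37 mm above the desk). Origin on the desk under its middle.
- collimator: fixed green collimator lamp; origin on the desk under the switch pivot, -x faces the robot. Base x -35 to 75 mm, 25 mm high. Tube of 45 mm radius along y, axis 300 mm up, straight over the pivot, y -170 to 220 mm; black hood of 66 mm radius at y -190 to -140 mm; lamp house y 220 to 340 mm. Pillars of 18 mm radius at y = -150 and 150 mm. Brass knob on top.
- switch_pivot (a point): on the hinge axis of the lamp switch (axis along the collimator's y), 50 mm above the desk, straight under the tube's axis. Axes as the collimator's.
- switch_handle (a point): centre of the switch's red cross handle: a bar of 24 mm diameter, 90 mm long along y, carried 95 mm from the pivot on two brass arms (12 mm wide, at y = -28 and +28 mm).
- switch (a joint): angle of the lamp switch: 0 = off, handle leaning 50 degrees towards the robot (-x of the collimator); 0.87 = upright; 1.74 = on, leaning 50 degrees away from the robot. It is heavy and falls to whichever stop is nearer; about 3 N at the handle moves it.
- level: bystander: brass spirit level, 130 x 30 mm, 32 mm high, origin at the centre of its underside or lying side.
- test_disc: bystander: round clear glass test disc, 100 mm across, 16 mm high, origin at the centre of its underside or lying side.
- objective: bystander: blackened objective lens cell, 90 mm across, 50 mm high, origin at the centre of its underside or lying side.
- screwdriver: bystander: screwdriver, 190 mm long, lying flat, origin at the centre of its underside or lying side.
- cement: bystander: amber bottle, 44 mm across, 90 mm high, origin at the centre of its underside or lying side.
- mug: bystander: white mug, 80 mm across, 90 mm high, origin at the centre of its underside or lying side.
- tin: bystander: aluminium tin, 70 mm across, 60 mm high, origin at the centre of its underside or lying side.
There are look-alikes about, which are no part of the job. Leave any turquoise look-alike of the eyepiece_loose alone. What is shaped like the cradle but purple is not meant.

How it is judged:
On the way, in this order (a step that is already met when the one before it is completed fails the run):
1. the loose eyepiece lies in the groove on the two others, let go, with the switch still off (x of eyepiece_loose in the frame of cradle between -0.008 and 0.008 m and y of eyepiece_loose in the frame of cradle between -0.02 and 0.02 m and z of eyepiece_loose in the frame of cradle between 0.23 and 0.245 m and angle between the y axis of eyepiece_loose and the y axis of cradle, either way round below 0.12 rad and x of eyepiece_near in the frame of cradle between -0.0315 and -0.0195 m and y of eyepiece_near in the frame of cradle between -0.02 and 0.02 m and z of eyepiece_near in the frame of cradle between 0.188 and 0.203 m and x of eyepiece_far in the frame of cradle between 0.0195 and 0.0315 m and y of eyepiece_far in the frame of cradle between -0.02 and 0.02 m and z of eyepiece_far in the frame of cradle between 0.188 and 0.203 m and linear speed of eyepiece_loose below 0.02 m/s and contact force between eyepiece_loose and the fingers below 0.05 N and contact force between eyepiece_loose and the arm below 0.05 N and value of joint switch below 0.4 rad), for 0.2 s.
2. the switch is thrown fully home to on (value of joint switch above 1.66 rad), for 0.2 s.
At the end, for the whole second after the job is handed in: Loose eyepiece let go and at rest in the groove: within 8 mm across, 20 mm along and 0.12 rad of the cradle's middle line, 230 to 245 mm above its origin; lower two on the cradle floor within 6 mm across, 20 mm along of their places; switch beyond 1.66 rad (on) (x of eyepiece_loose in the frame of cradle between -0.008 and 0.008 m and y of eyepiece_loose in the frame of cradle between -0.02 and 0.02 m and z of eyepiece_loose in the frame of cradle between 0.23 and 0.245 m and angle between the y axis of eyepiece_loose and the y axis of cradle, either way round below 0.12 rad and x of eyepiece_near in the frame of cradle between -0.0315 and -0.0195 m and y of eyepiece_near in the frame of cradle between -0.02 and 0.02 m and z of eyepiece_near in the frame of cradle between 0.188 and 0.203 m and x of eyepiece_far in the frame of cradle between 0.0195 and 0.0315 m and y of eyepiece_far in the frame of cradle between -0.02 and 0.02 m and z of eyepiece_far in the frame of cradle between 0.188 and 0.203 m and linear speed of eyepiece_loose below 0.02 m/s and contact force between eyepiece_loose and the fingers below 0.05 N and contact force between eyepiece_loose and the arm below 0.05 N and value of joint switch above 1.66 rad); the robot touches nothing.
It fails at once if the switch is thrown towards on before the loose eyepiece lies on the two others (value of joint switch above 0.8 rad and z of eyepiece_loose in the frame of cradle below 0.225 m).
It fails at once if a bystander is moved more than 30 mm (distance of any of level, test_disc, objective, screwdriver, cement, mug, tin from where it was at the start of the episode above 0.03 m).
It also fails if it takes over 61 s, if anything falls off the work surface, if the arm or the gripper's body presses on something with over 40 N, if the wrist force passes 120 N, or if a joint passes its speed limit or range.

ROBOT

A 7-joint arm with a two-finger parallel gripper is mounted at the origin on the work surface. World frame = base frame: x ahead of the robot, y to its left, z up, the work surface at z = 0. Lengths are in m, angles in rad, forces in N, time in s.
With the tool pointing down it reaches from about 0.425 to 1.025 m from the base axis. Payload 3.6 kg.
Tool frame: the origin (TCP) lies at the very end of the fingers, on their centre line; the grasp point (between the pads) lies 19 mm behind it; z points along the fingers, y is the direction in which the jaws open and shut (so a half turn about z gives the same grasp; the last joint's range is limited). The gripper opens to 85 mm and grips with 20 to 120 N. Pads are 22 mm wide; open, the fingers measure 114 mm over their backs; the gripper's body (76 mm by 85 mm) begins 54 mm behind the grasp point. The pads swing forward as they close: fully open they stand 13 mm farther back than shut.
Start: joints at [1.171, 0.591, 0.048, 1.609, -0.033, 0.943, -0.034], TCP at [0.219, -0.691, 0.231] pointing down, gripper open.
Joint ranges: [-2.69, 2.69], [-0.47, 2.24], [-1.27, 1.36], [0.19, 2.51], [-1.53, 4.68], [0.08, 2.07], [-3.09, 3.09]. Speed limits (rad/s): [2.57, 2.57, 3.14, 3.14, 3.14, 3.14, 3.14].

INTERFACE

Orientations are given as a rotation vector (axis times angle).
In Python, from bench import * gives the robot as it stands.
- The arm moves only by the tool servo_tool, never from a script. Its argument "increments" is a list of rows, each an object with "translation": the shift along the world's x, y, z in mm, a list of three; "delta_rot": the turn, a rotation vector about the world's x, y, z in degrees, a list of three; "gripper": the closure, from -1 (fully open) to 1 (shut). In form: [{"translation": [tx, ty, tz], "delta_rot": [wx, wy, wz], "gripper": gripper}, ...]. A call has 1 to 20 rows; each row is the pose to reach, as a shift and turn from the pose commanded when the call began; what a row does not reach only later rows make up. A row lasts 1/10 s, in which the tool goes at most 50 mm and 8.59 degrees, less where a joint would pass 70% of its speed; a pose out of reach is approached as far as the arm can. A call with a gripper value outside its range is refused whole. The fingers move at their own pace and stop on an object; the grip force is fixed at half the most. Time passes only in rows, so rows that repeat a pose let the fingers close. It gives the time, the measured TCP pose, the force and the opening at its end, in the units of the state.
- state(): the state, without advancing time (a new reading comes with each control period).
- camera(name): name is "scene" or "side" or "wrist"; returns a dict with "img" (420x560x3 uint8, red, green, blue), "camera_matrix" (3x3 intrinsics, pixels), "view" (4x4, takes a point from world to camera coordinates); the wrist camera has in their place "hand_eye" (4x4, takes a point from camera to tool coordinates, whose origin is the TCP and whose axes are the flange's). Camera axes: x right, y up, looking along -z (the intrinsics and any distortion apply to the point x, -y, -z); pixel columns grow to the right and rows downward; lengths in m; the calibration is good to about 2 mm. A picture is of the moment at which its call begins: read the wrist's pose just before it. There is no depth.
- hand_in(): hands the job in, once; it reports no verdict.
The state is a dict: "time_s": time; "joint_pos": joint angles; "qd": joint speeds; "joint_efforts": joint torques, N m; "position": TCP position; "orientation": TCP orientation; "wrist_force": force on the tool from outside, world axes, zero at the start; "wrist_torque": the same for the moment, N m; "width": opening from 0.0 (shut) to 1.0 (fully open).
Only numpy, scipy, OpenCV 4.12 (cv2) and the standard library are available. Lean on these libraries where they do the work, as an engineer would, in place of code of your own. Each camera call takes 0.05 s, during which the arm holds its last target.

## Working session

There is one attempt and no reset: what is moved stays moved. The work goes in short steps, Python scripts to look and compute and a tool call to move; the robot and the scene stay as the last step left them, time stands still between calls to the robot, and variables do not carry over. Pictures are saved under pics/ and viewed, and the job is handed in when it is done.

Besides the shell and the picture viewer there is one more tool, called as name(argument=value, ...) on one line, values as JSON. servo_tool: Moves the arm, as the interface text tells. Its arguments: {"type":"object","properties":{"increments":{"type":"array","items":{"type":"object","properties":{"translation":{"type":"array","items":{"type":"number"}},"delta_rot":{"type":"array","items":{"type":"number"}},"gripper":{"type":"number"}}}}},"required":["increments"]}

```bash
ls; mkdir -p pics; python3 - <<'E'
from bench import *
import cv2
s=state();print(s)
for n in ["scene","side","wrist"]:
    c=camera(n);cv2.imwrite(f"pics/{n}0.png",c["img"][:,:,::-1]);print(n,c["camera_matrix"].tolist(),c.get("view",c.get("hand_eye")).tolist(),c.keys())
E
```

```text
pics
{'time_s': 0.0, 'joint_pos': array([ 1.17046063,  0.59211683,  0.04826086,  1.60979856, -0.03328151,
        0.94267352, -0.03372578]), 'qd': array([ 0.00029638, -0.00114406, -0.00075863, -0.00101633,  0.00011509,
        0.00057363, -0.00041177]), 'joint_efforts': array([ 1.64067174e-04, -5.48704863e+01,  1.54663503e+00, -1.98128003e+01,
        9.43423278e-03,  8.54587328e-03, -2.07703593e-06]), 'position': array([ 0.21876585, -0.69036326,  0.23015047]), 'orientation': array([-3.10254887e+00, -4.79913012e-01,  7.07702454e-04]), 'wrist_force': array([ 0.4973807 , -0.49360316, -1.56650313]), 'wrist_torque': array([ 0.01557583,  0.01031721, -0.04660052]), 'width': 1.002611848597188}
scene [[521.8984753664331, 0.0, 281.34882311595516], [0.0, 521.8984753664331, 206.24845138380823], [0.0, 0.0, 1.0]] [[-0.7632659385341062, 0.6460844162722553, -0.00018472625526162162, 0.4338616254650153], [-0.5373935508554296, -0.6347028402812119, 0.5553021484182777, 0.18653729707769187], [0.3586548181366633, 0.42394248618073344, 0.831648657690407, -1.7088023152930027], [0.0, 0.0, 0.0, 1.0]] dict_keys
[... 221 characters left out ...]
60047500054], [0.5661237179075703, -0.582116864928366, 0.5836470608068546, -0.4126033654248038], [-0.41122255858819706, 0.4142026167033181, 0.8119927337262944, -1.4102357598662036], [0.0, 0.0, 0.0, 1.0]] dict_keys(['img', 'camera_matrix', 'view'])
wrist [[320.876387977317, 0.0, 285.68187636808256], [0.0, 320.876387977317, 213.31149780988466], [0.0, 0.0, 1.0]] [[-0.0002876399443474683, 0.958252064983063, 0.2859246355579654, 0.07301933992316684], [0.9999999566209684, 0.00029376317617819074, 2.147685409920881e-05, -0.0005887985738238788], [-6.341388929929746e-05, 0.28592462933243307, -0.958252107913041, -0.14259696603453023], [0.0, 0.0, 0.0, 1.0]] dict_keys(['img', 'camera_matrix', 'hand_eye'])
```

View pics/scene0.png

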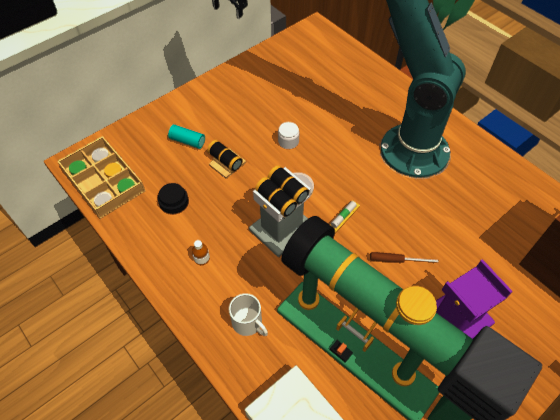

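View pics/side0.png

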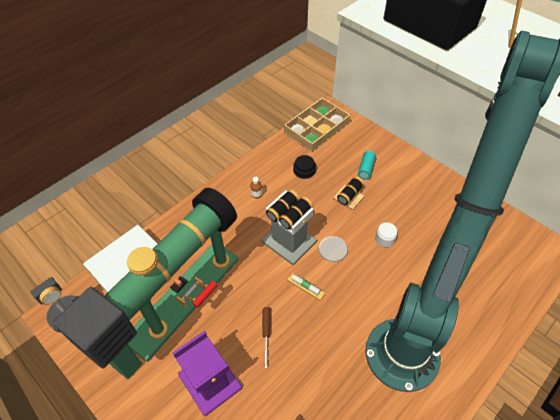

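View pics/wrist0.png

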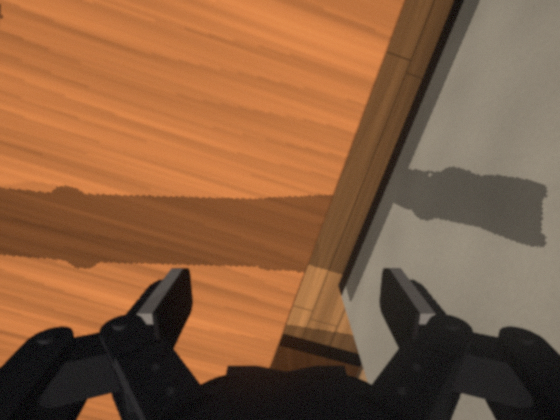

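The scene view shows the loose black/brass eyepiece on its rest near scene px (227,155). These could be mistaken for it:
- the turquoise cylinder at (186,136)
- the cradle pair at (283,190)
- the objective at (173,197)

The real cradle is grey at (280,210) and the purple look-alike is at (472,300). I choose the black one on the rest and will check it in close crops.

```bash
cat > h.py <<'E'
import numpy as np,cv2
from bench import *
def ray(c,px,T=None):
    K=c["camera_matrix"]; d=np.array([(px[0]-K[0,2])/K[0,0],-(px[1]-K[1,2])/K[1,1],-1.])
    M=np.linalg.inv(c["view"]) if T is None else T
    return M[:3,3],M[:3,:3]@d
def plane(c,px,z,T=None):
    o,d=ray(c,px,T); return o+d*(z-o[2])/d[2]
def tri(rs):
    A=np.zeros((3,3));b=np.zeros(3)
    for o,d in rs:
        d=d/np.linalg.norm(d);P=np.eye(3)-np.outer(d,d);A+=P;b+=P@o
    p=np.linalg.solve(A,b)
    return p,[float(np.linalg.norm(np.cross(p-o,d/np.linalg.norm(d)))) for o,d in rs]
def proj(c,p,T=None):
    V=c["view"] if T is None else np.linalg.inv(T)
    q=V[:3,:3]@np.array(p)+V[:3,3];K=c["camera_matrix"]
    return np.array([K[0,2]+K[0,0]*q[0]/-q[2],K[1,2]-K[1,1]*q[1]/-q[2]])
def tcpT(s):
    T=np.eye(4);T[:3,:3]=cv2.Rodrigues(np.array(s["orientation"]))[0];T[:3,3]=s["position"];return T
def wristcam():
    s=state();c=camera("wrist");return c,tcpT(s)@c["hand_eye"],s
def save(img,n,box=None,k=1):
    if box: img=img[box[1]:box[3],box[0]:box[2]]
    cv2.imwrite("pics/"+n,cv2.resize(img,None,fx=k,fy=k,interpolation=cv2.INTER_CUBIC)[:,:,::-1])
E
python3 - <<'E'
from h import *
a=cv2.imread("pics/scene0.png")[:,:,::-1];b=cv2.imread("pics/side0.png")[:,:,::-1]
A=cv2.resize(a[110:260,160:320],None,fx=5,fy=4,interpolation=2) if 0 else cv2.resize(a[120:260,190:330],(560,560),interpolation=cv2.INTER_CUBIC)
B=cv2.resize(b[160:270,250:380],(780,660)[:2],interpolation=cv2.INTER_CUBIC)
save(A,"cs.png");save(cv2.resize(b[160:265,250:380],(728,588)),"cb.png")
save(cv2.resize(a[290:400,270:440],None,fx=4,fy=4),"cs2.png");save(cv2.resize(b[230:360,130:260],None,fx=4,fy=4),"cb2.png")
E
```

```text
(no output)
```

View pics/cs.png

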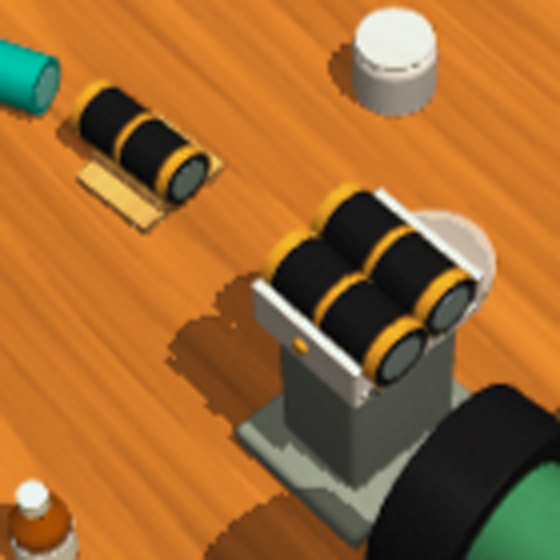

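View pics/cb.png

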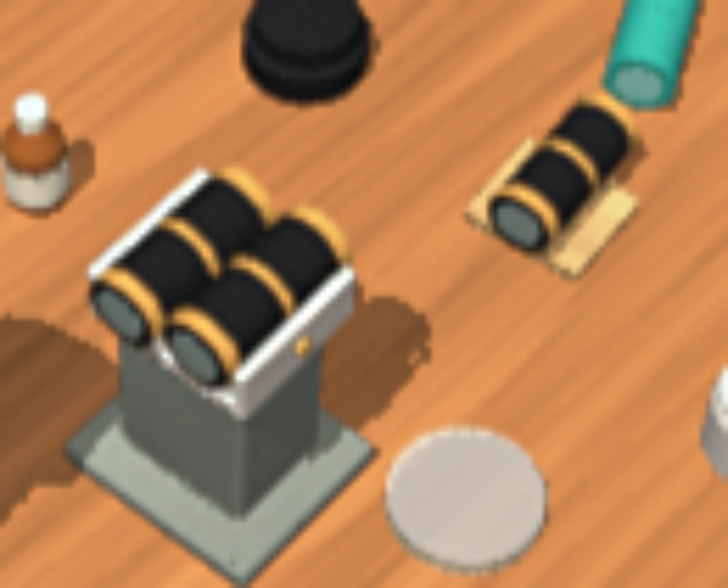

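View pics/cs2.png

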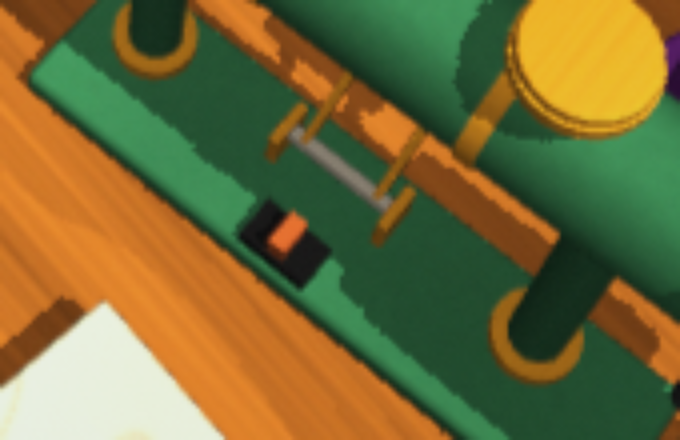

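View pics/cb2.png

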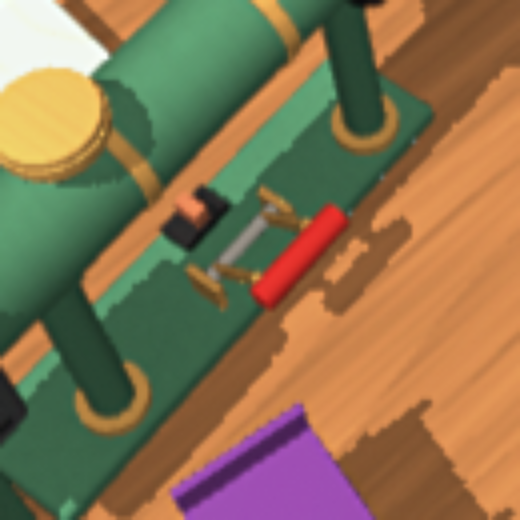

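```bash
python3 - <<'E'
from h import *
np.set_printoptions(precision=4,suppress=True)
S=camera("scene");B=camera("side")
fs=lambda x,y:(190+(x+.5)/4-.5,120+(y+.5)/4-.5)
fb=lambda x,y:(250+(x+.5)/5.6-.5,160+(y+.5)/5.6-.5)
print("cams",np.linalg.inv(S["view"])[:3,3],np.linalg.inv(B["view"])[:3,3])
print("loose end scene",plane(S,fs(187,178),.037)); print("loose end side",plane(B,fb(520,223),.037))
print("cr scene",plane(S,fs(402,353),.195),plane(S,fs(450,305),.195))
print("cr side",plane(B,fb(122,313),.195),plane(B,fb(197,357),.195))
# rest corners scene / side at z .02
for p in[(150,230),(80,178),(222,162)]: print("rest s",plane(S,fs(*p),.02))
for p in[(575,277),(470,215),(637,203)]: print("rest b",plane(B,fb(*p),.02))
# cradle foot
for p in[(240,435),(365,545)]: print("foot s",plane(S,fs(*p),.01))
for p in[(68,450),(242,583),(377,455)]: print("foot b",plane(B,fb(*p),.01))
# switch
g=lambda x,y:(130+(x+.5)/4-.5,230+(y+.5)/4-.5); e=lambda x,y:(270+(x+.5)/4-.5,290+(y+.5)/4-.5)
zh=.05+.095*np.cos(np.radians(50));print(zh)
for p in[(265,295),(338,217),(302,256)]: print("handle b",plane(B,g(*p),zh))
for p in[(210,275),(272,212)]: print("shaft b",plane(B,g(*p),.05))
for p in[(295,133),(387,207)]: print("shaft s",plane(S,e(*p),.05))
for p in[(70,518),(432,112)]: print("base b",plane(B,g(*p),.025 if p[0]>100 else .0))
for p in[(32,82)]: print("base s",plane(S,e(*p),.025))
E
```

```text
cams [1.0443 0.5625 1.3176] [-0.0842  0.6007  1.3877]
loose end scene [ 0.497  -0.3015  0.037 ]
loose end side [ 0.4992 -0.3054  0.037 ]
cr scene [0.5461 0.0087 0.195 ] [0.4974 0.0005 0.195 ]
cr side [0.5506 0.007  0.195 ] [ 0.499  -0.0008  0.195 ]
rest s [ 0.5429 -0.2908  0.02  ]
rest s [ 0.5542 -0.3676  0.02  ]
rest s [ 0.4586 -0.3078  0.02  ]
rest b [ 0.4518 -0.3075  0.02  ]
rest b [ 0.5347 -0.2988  0.02  ]
rest b [ 0.4614 -0.3843  0.02  ]
foot s [ 0.6016 -0.1046  0.01  ]
foot s [0.5906 0.0241 0.01  ]
foot b [0.5978 0.0139 0.01  ]
foot b [0.4528 0.0073 0.01  ]
foot b [ 0.4559 -0.119   0.01  ]
0.11106482292022124
handle b [0.5268 0.3516 0.1111]
handle b [0.5373 0.2708 0.1111]
handle b [0.5317 0.3115 0.1111]
shaft b [0.6004 0.359  0.05  ]
shaft b [0.6085 0.2892 0.05  ]
shaft s [0.6075 0.2902 0.05  ]
shaft s [0.5974 0.3619 0.05  ]
base b [0.5431 0.5499 0.    ]
base b [0.5978 0.1274 0.025 ]
base s [0.7064 0.1479 0.025 ]
```

servo_tool(increments=[{"translation":[60,70,0],"delta_rot":[0,0,16],"gripper":-1},{"translation":[144,166,10],"delta_rot":[0,0,40],"gripper":-1},{"translation":[220,250,20],"delta_rot":[0,0,60],"gripper":-1},{"translation":[287,333,20],"delta_rot":[0,0,80],"gripper":-1},{"translation":[287,333,20],"delta_rot":[0,0,80],"gripper":-1},{"translation":[287,333,20],"delta_rot":[0,0,80],"gripper":-1},{"translation":[287,333,20],"delta_rot":[0,0,80],"gripper":-1},{"translation":[287,333,20],"delta_rot":[0,0,80],"gripper":-1},{"translation":[287,333,20],"delta_rot":[0,0,80],"gripper":-1},{"translation":[287,333,20],"delta_rot":[0,0,80],"gripper":-1},{"translation":[287,333,20],"delta_rot":[0,0,80],"gripper":-1},{"translation":[287,333,20],"delta_rot":[0,0,80],"gripper":-1},{"translation":[287,333,20],"delta_rot":[0,0,80],"gripper":-1},{"translation":[287,333,20],"delta_rot":[0,0,80],"gripper":-1},{"translation":[287,333,20],"delta_rot":[0,0,80],"gripper":-1}])

```text
time_s: 1.75
position: [0.5053, -0.3589, 0.2512]
orientation: [-2.072, -2.361, 0.001]
wrist_force: [0.2, -0.2, 0.2]
width: 0.999
```

```bash
python3 - <<'E'
from h import *
c,T,s=wristcam();save(c["img"],"w1.png");print(s["position"],tcpT(s)[:3,:3].round(3),s["joint_pos"].round(2),s["wrist_force"])
np.savez("w1.npz",img=c["img"],T=T)
E
```

```text
[ 0.50534814 -0.35894878  0.25123957] [[-0.13   0.992 -0.   ]
 [ 0.992  0.13  -0.   ]
 [-0.    -0.    -1.   ]] [ 0.8   0.46 -0.36  1.82  0.2   0.9   0.48] [ 0.15654327 -0.23117331  0.20148258]
```

View pics/w1.png

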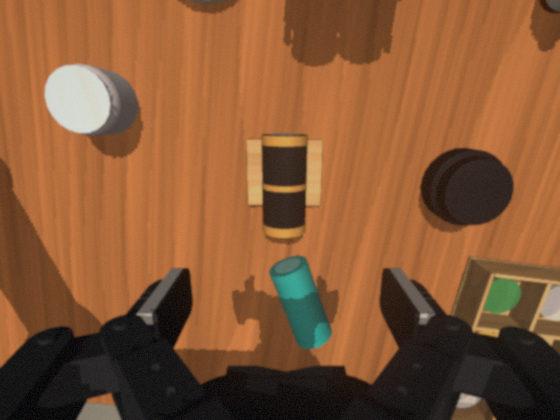

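```bash
python3 - <<'E'
from h import *
np.set_printoptions(precision=4,suppress=True)
d=np.load("w1.npz");img=d["img"];T=d["T"];c={"camera_matrix":camera("wrist")["camera_matrix"]}
save(img,"w1c.png",(235,120,335,250),6)
hsv=cv2.cvtColor(img,cv2.COLOR_RGB2HSV)
for v in range(128,245,6):
    r=hsv[v,250:320]; print(v,[int(x) for x in img[v,256:268].sum(1)],[int(x) for x in img[v,298:312].sum(1)])
for p in [(285,134),(285,238),(284.5,188)]:
    print(p,plane(c,p,.037,T),plane(c,p,.062,T))
E
```

```text
128 [352, 352, 348, 366, 367, 367, 356, 355, 349, 341, 359, 364] [340, 339, 345, 346, 335, 356, 353, 359, 359, 363, 366, 365, 371, 368]
134 [358, 363, 366, 357, 361, 322, 293, 255, 238, 246, 235, 250] [271, 257, 245, 238, 242, 239, 263, 274, 294, 330, 352, 361, 367, 365]
140 [448, 448, 448, 434, 410, 348, 318, 326, 332, 350, 373, 389] [389, 383, 367, 360, 347, 328, 318, 292, 282, 319, 379, 416, 422, 427]
146 [482, 479, 486, 480, 440, 342, 238, 173, 173, 195, 205, 224] [257, 253, 245, 228, 213, 207, 181, 182, 241, 350, 435, 476, 479, 480]
152 [474, 473, 469, 466, 439, 349, 237, 144, 107, 106, 127, 121] [131, 121, 131, 126, 124, 116, 117, 133, 221, 350, 437, 473, 480, 477]
158 [455, 455, 452, 447, 432, 370, 255, 155, 121, 116, 114, 125] [128, 119, 119, 120, 116, 119, 123, 136, 262, 390, 456, 478, 477, 479]
164 [457, 465, 461, 449, 432, 362, 256, 150, 118, 119, 129, 112] [121, 130, 126, 122, 108, 109, 123, 145, 269, 403, 466, 489, 487, 484]
170 [472, 471, 468, 474, 447, 373, 260, 155, 124, 122, 127, 124] [124, 118, 130, 121, 124, 112, 115, 165, 276, 409, 474, 490, 484, 480]
176 [488, 49
[... 1108 characters left out ...]
 299, 235, 199, 167, 143, 128] [124, 127, 117, 132, 126, 159, 214, 275, 348, 378, 378, 385, 381, 380]
230 [357, 356, 354, 361, 353, 350, 329, 315, 314, 335, 352, 373] [371, 359, 346, 322, 308, 284, 290, 315, 360, 375, 386, 378, 369, 359]
236 [367, 358, 357, 353, 358, 349, 349, 345, 326, 298, 263, 251] [300, 275, 255, 265, 298, 336, 371, 379, 391, 374, 387, 377, 360, 364]
242 [369, 362, 367, 359, 358, 363, 351, 357, 360, 349, 346, 354] [347, 366, 377, 376, 375, 382, 381, 379, 379, 374, 375, 352, 355, 356]
(285, 134) [ 0.4974 -0.3032  0.037 ] [ 0.4973 -0.302   0.062 ]
(285, 238) [ 0.5129 -0.4223  0.037 ] [ 0.5117 -0.4128  0.062 ]
(284.5, 188) [ 0.5045 -0.3623  0.037 ] [ 0.5039 -0.357   0.062 ]
```

View pics/w1c.png

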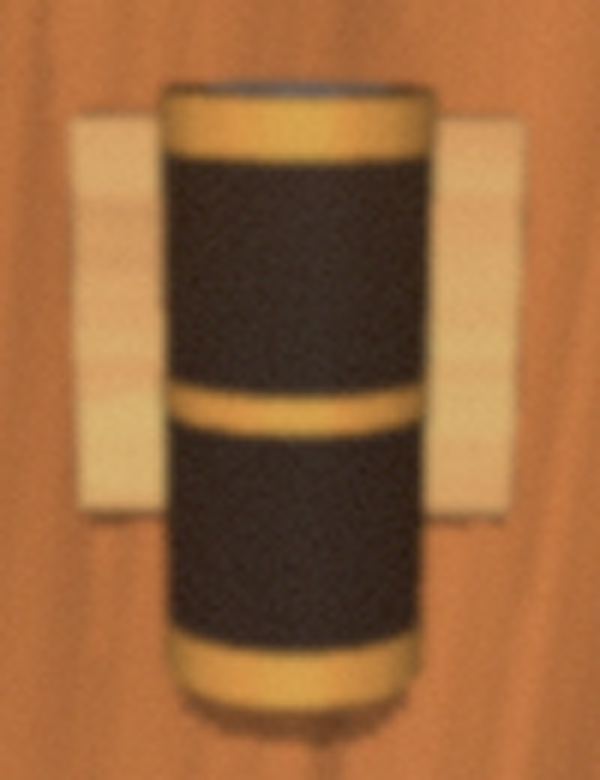

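servo_tool(increments=[{"translation":[-1,0,-40],"delta_rot":[0,0,0],"gripper":-1},{"translation":[-1,0,-80],"delta_rot":[0,0,0],"gripper":-1},{"translation":[-1,0,-120],"delta_rot":[0,0,0],"gripper":-1},{"translation":[-1,0,-155],"delta_rot":[0,0,0],"gripper":-1},{"translation":[-1,0,-185],"delta_rot":[0,0,0],"gripper":-1},{"translation":[-1,0,-210],"delta_rot":[0,0,0],"gripper":-1},{"translation":[-1,0,-226],"delta_rot":[0,0,0],"gripper":-1},{"translation":[-1,0,-226],"delta_rot":[0,0,0],"gripper":-1},{"translation":[-1,0,-226],"delta_rot":[0,0,0],"gripper":-1},{"translation":[-1,0,-226],"delta_rot":[0,0,0],"gripper":1},{"translation":[-1,0,-226],"delta_rot":[0,0,0],"gripper":1},{"translation":[-1,0,-226],"delta_rot":[0,0,0],"gripper":1},{"translation":[-1,0,-226],"delta_rot":[0,0,0],"gripper":1},{"translation":[-1,0,-226],"delta_rot":[0,0,0],"gripper":1},{"translation":[-1,0,-226],"delta_rot":[0,0,0],"gripper":1},{"translation":[-1,0,-226],"delta_rot":[0,0,0],"gripper":1},{"translation":[-1,0,-226],"delta_rot":[0,0,0],"gripper":1},{"translation":[-1,0,-226],"delta_rot":[0,0,0],"gripper":1}])

```text
time_s: 3.65
position: [0.5045, -0.3589, 0.0269]
orientation: [2.07, 2.362, -0.002]
wrist_force: [-2.5, 0.8, 7.1]
width: 0.569
```

```bash
python3 - <<'E'
from h import *
c,T,s=wristcam();save(c["img"],"w2.png");print(s["position"],s["width"],s["wrist_force"])
E
```

```text
[ 0.5044965  -0.35891179  0.02694785] 0.5688216175410197 [-2.54039074  0.84566737  7.08478022]
```

View pics/w2.png

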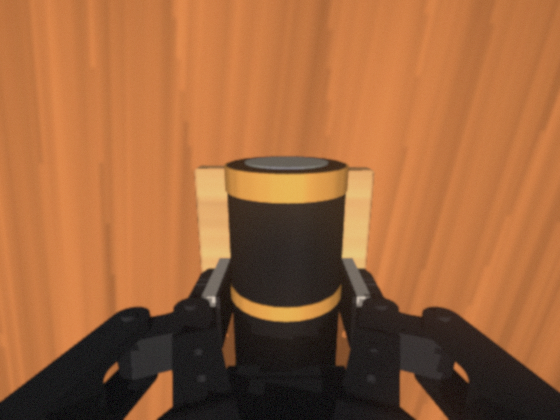

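servo_tool(increments=[{"translation":[0,0,20],"delta_rot":[0,0,0],"gripper":1},{"translation":[0,0,60],"delta_rot":[0,0,0],"gripper":1},{"translation":[0,0,100],"delta_rot":[0,0,0],"gripper":1},{"translation":[3,10,145],"delta_rot":[0,0,0],"gripper":1},{"translation":[6,20,190],"delta_rot":[0,0,0],"gripper":1},{"translation":[10,40,230],"delta_rot":[0,0,0],"gripper":1},{"translation":[15,70,265],"delta_rot":[0,0,0],"gripper":1},{"translation":[20,105,295],"delta_rot":[0,0,0],"gripper":1},{"translation":[26,140,325],"delta_rot":[0,0,0],"gripper":1},{"translation":[32,175,350],"delta_rot":[0,0,0],"gripper":1},{"translation":[36,200,370],"delta_rot":[0,0,0],"gripper":1},{"translation":[38,209,375],"delta_rot":[0,0,0],"gripper":1},{"translation":[38,209,375],"delta_rot":[0,0,0],"gripper":1},{"translation":[38,209,375],"delta_rot":[0,0,0],"gripper":1},{"translation":[38,209,375],"delta_rot":[0,0,0],"gripper":1},{"translation":[38,209,375],"delta_rot":[0,0,0],"gripper":1}])

```text
time_s: 5.3
position: [0.542, -0.1511, 0.3988]
orientation: [-2.072, -2.359, 0.003]
wrist_force: [0.7, 0.3, -2.5]
width: 0.562
```

```bash
python3 - <<'E'
from h import *
c,T,s=wristcam();save(c["img"],"w3.png");print(s["position"],s["width"],s["wrist_force"],s["joint_pos"].round(2))
np.savez("w3.npz",img=c["img"],T=T)
b=camera("side");save(b["img"],"b3.png");save(b["img"],"b3c.png",(230,60,380,220),3.5)
E
```

```text
[ 0.54198476 -0.15108421  0.39878424] 0.5621614057437455 [ 0.70868183  0.32481832 -2.48865498] [ 0.56  0.25 -0.46  1.76  0.12  1.16  0.19]
```

View pics/w3.png

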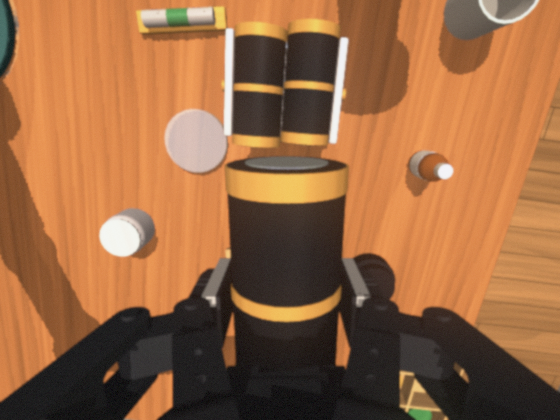

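View pics/b3.png

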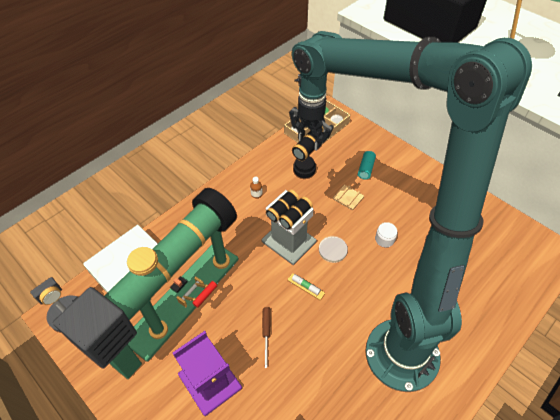

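Eyepiece is held firmly, its rest is empty (side px 350,197), and the cradle pair is clear in the wrist view (cols 232–340, rows 22–145).

```bash
python3 - <<'E'
from h import *
d=np.load("w3.npz");save(d["img"],"w3c.png",(215,5,360,205),4)
E
```

```text
(no output)
```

View pics/w3c.png

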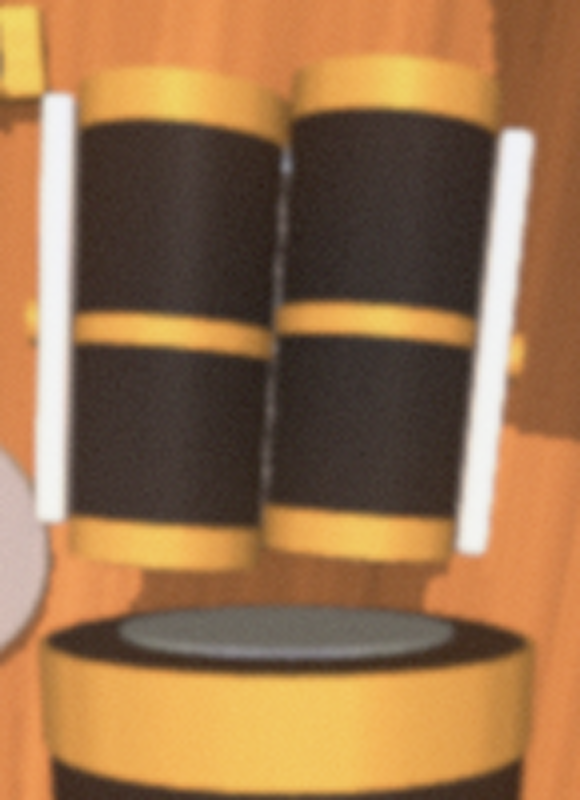

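```bash
python3 - <<'E'
from h import *
np.set_printoptions(precision=4,suppress=True)
d=np.load("w3.npz");T=d["T"];c={"camera_matrix":camera("wrist")["camera_matrix"]}
f=lambda x,y:(215+(x+.5)/4-.5,5+(y+.5)/4-.5)
P=lambda p,z:plane(c,f(*p),z,T)[:2]
LT,LB,RT,RB=[P(p,.2) for p in[(59,95),(53,521),(517,131),(473,551)]]
print(LT,LB,RT,RB,"cen",(LT+LB+RT+RB)/4)
for a,b in((LB,LT),(RB,RT),(P((276,160),.195),)*2 if 0 else (LB,LT)):
    v=b-a;print("yaw",np.degrees(np.arctan2(-v[0],v[1])),np.linalg.norm(v))
v=RT-LT;w=RB-LB;print("x yaw",[np.degrees(np.arctan2(q[1],q[0])) for q in(v,w)],np.linalg.norm(v),np.linalg.norm(w))
print("bands",P((172,333),.2195),P((376,320),.2195))
print("ends near-y",P((165,568),.210),P((360,560),.21), "far-y",P((182,70),.22),P((397,58),.22))
print("gap",P((285,165),.195),P((266,480),.195))
s=state();print("held end",P((287,606),s["position"][2]+.010+.024),P((287,660),s["position"][2]+.010+.024),s["position"])
E
```

```text
[ 0.4688 -0.0048] [ 0.475 -0.103] [0.5778 0.0015] [ 0.5841 -0.0965] cen [ 0.5264 -0.0507]
yaw 3.612751069818791 0.09839055618706465
yaw 3.6735956819559012 0.09826576297273956
yaw 3.612751069818791 0.09839055618706465
x yaw [np.float64(3.3431077136914187), np.float64(3.4088376330139867)] 0.10915172641964681 0.10925556181054676
bands [ 0.5027 -0.0552] [ 0.5497 -0.0463]
ends near-y [ 0.5058 -0.1102] [ 0.5546 -0.1019] far-y [ 0.4993 -0.0007] [0.5462 0.0077]
gap [ 0.5237 -0.0119] [ 0.5283 -0.0859]
held end [ 0.5345 -0.0904] [ 0.5351 -0.0949] [ 0.5427 -0.15    0.3996]
```

servo_tool(increments=[{"translation":[-5,30,0],"delta_rot":[0,0,-2],"gripper":1},{"translation":[-11,65,-10],"delta_rot":[0,0,-3.9],"gripper":1},{"translation":[-16,90,-30],"delta_rot":[0,0,-3.9],"gripper":1},{"translation":[-16,99,-60],"delta_rot":[0,0,-3.9],"gripper":1},{"translation":[-16,99,-95],"delta_rot":[0,0,-3.9],"gripper":1},{"translation":[-16,99,-120],"delta_rot":[0,0,-3.9],"gripper":1},{"translation":[-16,99,-140],"delta_rot":[0,0,-3.9],"gripper":1},{"translation":[-16,99,-150],"delta_rot":[0,0,-3.9],"gripper":1},{"translation":[-16,99,-155],"delta_rot":[0,0,-3.9],"gripper":1},{"translation":[-16,99,-155],"delta_rot":[0,0,-3.9],"gripper":1},{"translation":[-16,99,-155],"delta_rot":[0,0,-3.9],"gripper":1},{"translation":[-16,99,-155],"delta_rot":[0,0,-3.9],"gripper":1}])

```text
time_s: 6.65
position: [0.5278, -0.0502, 0.2464]
orientation: [2.148, 2.29, 0.002]
wrist_force: [0.4, 0.4, -2.4]
width: 0.562
```

```bash
python3 - <<'E'
from h import *
c,T,s=wristcam();save(c["img"],"w4.png");print(s["position"],s["width"],s["wrist_force"],s["orientation"])
b=camera("side");a=camera("scene");save(np.hstack([cv2.resize(b["img"][130:270,230:350],(380,443)),cv2.resize(a["img"][90:230,220:340],(380,443))]),"b4.png")
E
```

```text
[ 0.52782509 -0.05015161  0.24639404] 0.5620363934879646 [ 0.42123628  0.38656329 -2.42347933] [2.14791705e+00 2.29009348e+00 2.21003341e-03]
```

View pics/w4.png

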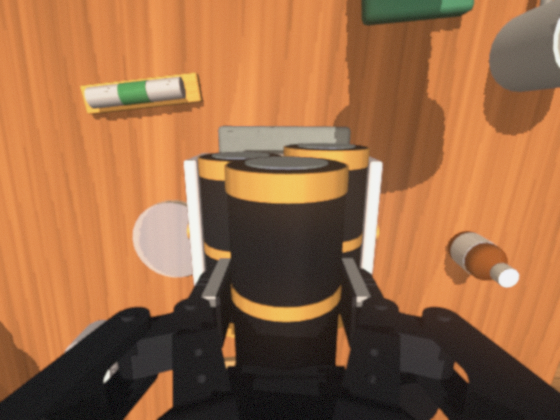

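View pics/b4.png

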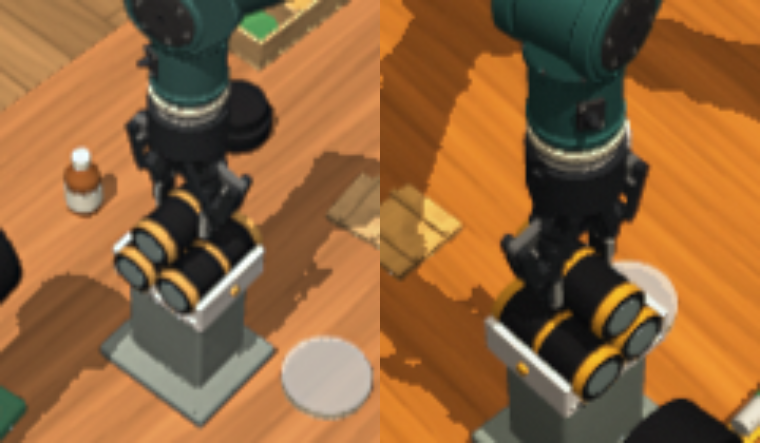

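servo_tool(increments=[{"translation":[-1,0,-6],"delta_rot":[0,0,0],"gripper":1},{"translation":[-1,0,-11],"delta_rot":[0,0,0],"gripper":1},{"translation":[-1,0,-14],"delta_rot":[0,0,0],"gripper":1},{"translation":[-1,0,-16],"delta_rot":[0,0,0],"gripper":1},{"translation":[-1,0,-16],"delta_rot":[0,0,0],"gripper":1},{"translation":[-1,0,-16],"delta_rot":[0,0,0],"gripper":1}])

```text
time_s: 7.4
position: [0.526, -0.0501, 0.2293]
orientation: [-2.149, -2.292, -0.0]
wrist_force: [0.3, -0.1, -3.2]
width: 0.56
```

servo_tool(increments=[{"translation":[0,0,-1],"delta_rot":[0,0,0],"gripper":1},{"translation":[0,0,-1],"delta_rot":[0,0,0],"gripper":1},{"translation":[0,0,-1],"delta_rot":[0,0,0],"gripper":1}])

```text
time_s: 7.7
position: [0.526, -0.0502, 0.2284]
orientation: [2.149, 2.291, 0.0]
wrist_force: [0.2, -0.4, -2.8]
width: 0.566
```

servo_tool(increments=[{"translation":[0,0,-1],"delta_rot":[0,0,0],"gripper":1},{"translation":[0,0,-1],"delta_rot":[0,0,0],"gripper":1},{"translation":[0,0,-1],"delta_rot":[0,0,0],"gripper":1}])

```text
time_s: 8.0
position: [0.5263, -0.0501, 0.2281]
orientation: [2.149, 2.291, 0.001]
wrist_force: [-1.9, 0.1, 5.7]
width: 0.562
```

servo_tool(increments=[{"translation":[0,0,0],"delta_rot":[0,0,0],"gripper":-0.2},{"translation":[0,0,0],"delta_rot":[0,0,0],"gripper":-0.3},{"translation":[0,0,0],"delta_rot":[0,0,0],"gripper":-0.45},{"translation":[0,0,0],"delta_rot":[0,0,0],"gripper":-0.6},{"translation":[0,0,0],"delta_rot":[0,0,0],"gripper":-0.8},{"translation":[0,0,0],"delta_rot":[0,0,0],"gripper":-0.9},{"translation":[0,0,0],"delta_rot":[0,0,0],"gripper":-0.9},{"translation":[0,0,0],"delta_rot":[0,0,0],"gripper":-0.9}])

```text
time_s: 8.8
position: [0.526, -0.0501, 0.2273]
orientation: [2.149, 2.292, -0.0]
wrist_force: [-0.2, 0.9, -0.3]
width: 0.954
```

```bash
python3 - <<'E'
from h import *
c,T,s=wristcam();save(c["img"],"w5.png");print(s["position"],s["width"],s["wrist_force"],s["orientation"])
b=camera("side");a=camera("scene");save(np.hstack([cv2.resize(b["img"][130:270,230:350],(380,443)),cv2.resize(a["img"][90:230,220:340],(380,443))]),"b5.png")
E
```

```text
[ 0.52596906 -0.05014117  0.22728023] 0.9539994330752383 [-0.24688474  0.90204889 -0.34779305] [ 2.14897371e+00  2.29161078e+00 -1.25129017e-05]
```

View pics/w5.png

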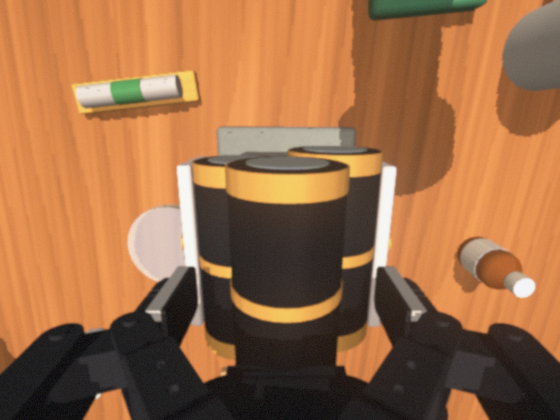

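View pics/b5.png

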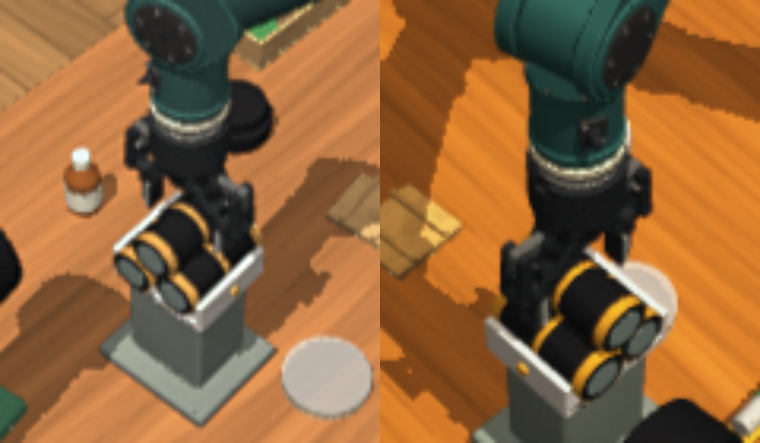

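The eyepiece is settled and the fingers are clear of it on both sides. Next: straight up.

servo_tool(increments=[{"translation":[0,0,15],"delta_rot":[0,0,0],"gripper":-0.9},{"translation":[0,0,40],"delta_rot":[0,0,0],"gripper":-0.9},{"translation":[0,0,80],"delta_rot":[0,0,0],"gripper":-0.9},{"translation":[0,0,120],"delta_rot":[0,0,0],"gripper":-0.9},{"translation":[0,0,160],"delta_rot":[0,0,0],"gripper":-0.9},{"translation":[0,0,190],"delta_rot":[0,0,0],"gripper":-0.9},{"translation":[0,0,200],"delta_rot":[0,0,0],"gripper":-0.9},{"translation":[0,0,200],"delta_rot":[0,0,0],"gripper":-0.9},{"translation":[0,0,200],"delta_rot":[0,0,0],"gripper":-0.9}])

```text
time_s: 9.85
position: [0.525, -0.0503, 0.4257]
orientation: [-2.148, -2.29, 0.003]
wrist_force: [-0.1, -0.6, 0.4]
width: 0.952
```

```bash
python3 - <<'E'
from h import *
np.set_printoptions(precision=4,suppress=True)
c,T,s=wristcam();save(c["img"],"w6.png");print(s["position"],s["width"],s["joint_pos"])
np.savez("w6.npz",img=c["img"],T=T)
b=camera("side")
for p in[(177,352),(208,412),(240,378),(205,335),(268,365),(267,310)]: print(p,plane(b,p,0.0))
save(b["img"],"b6.png",(100,180,340,420),2.5)
E
```

```text
[ 0.525  -0.0503  0.4257] 0.9522881031489748 [ 0.4416  0.1846 -0.51    1.7879  0.0962  1.1964 -0.0325]
(177, 352) [0.496  0.4732 0.    ]
(208, 412) [0.2957 0.5198 0.    ]
(240, 378) [0.3009 0.3921 0.    ]
(205, 335) [0.4764 0.3786 0.    ]
(268, 365) [0.2693 0.3075 0.    ]
(267, 310) [0.398 0.185 0.   ]
```

View pics/w6.png

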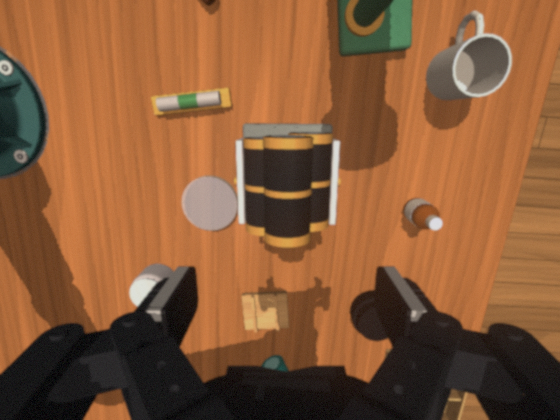

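View pics/b6.png

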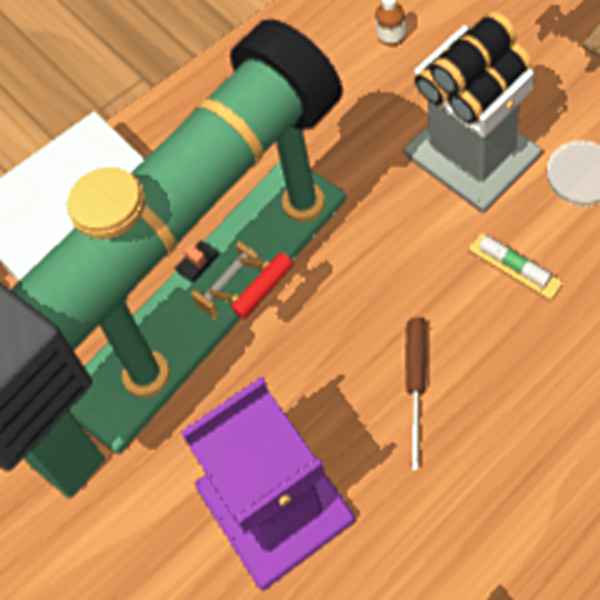

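servo_tool(increments=[{"translation":[-30,30,0],"delta_rot":[0,0,8],"gripper":1},{"translation":[-50,60,0],"delta_rot":[0,0,16],"gripper":1},{"translation":[-75,90,0],"delta_rot":[0,0,24],"gripper":1},{"translation":[-75,120,0],"delta_rot":[0,0,32],"gripper":1},{"translation":[-75,150,-5],"delta_rot":[0,0,40],"gripper":1},{"translation":[-75,180,-10],"delta_rot":[0,0,48],"gripper":1},{"translation":[-75,210,-15],"delta_rot":[0,0,56],"gripper":1},{"translation":[-75,240,-20],"delta_rot":[0,0,64],"gripper":1},{"translation":[-75,270,-25],"delta_rot":[0,0,72],"gripper":1},{"translation":[-75,290,-30],"delta_rot":[0,0,80],"gripper":1},{"translation":[-75,310,-35],"delta_rot":[0,0,88],"gripper":1},{"translation":[-75,320,-40],"delta_rot":[0,0,96],"gripper":1},{"translation":[-75,330,-50],"delta_rot":[0,0,101],"gripper":1},{"translation":[-75,330,-50],"delta_rot":[0,0,101],"gripper":1},{"translation":[-75,330,-50],"delta_rot":[0,0,101],"gripper":1},{"translation":[-75,330,-50],"delta_rot":[0,0,101],"gripper":1}])

```text
time_s: 11.55
position: [0.4511, 0.2791, 0.3771]
orientation: [0.398, -3.116, 0.001]
wrist_force: [-0.3, -0.1, 0.4]
width: 0.002
```

```bash
python3 - <<'E'
from h import *
s=state();print(s["position"],tcpT(s)[:3,:3].round(3).tolist(),s["joint_pos"].round(3),s["wrist_force"])
E
```

```text
[0.4510941  0.279098   0.37712473] [[-0.968, -0.251, -0.0], [-0.251, 0.968, -0.001], [0.0, -0.001, -1.0]] [ 0.11   0.304 -0.945  1.844  0.271  1.131  0.894] [-0.25874962 -0.14622692  0.39976949]
```

servo_tool(increments=[{"translation":[0,0,-10],"delta_rot":[2.1,-7.7,0],"gripper":1},{"translation":[0,0,-20],"delta_rot":[4.1,-15.4,0],"gripper":1},{"translation":[0,0,-30],"delta_rot":[6.2,-23.2,0],"gripper":1},{"translation":[0,0,-40],"delta_rot":[8.3,-30.9,0],"gripper":1},{"translation":[0,0,-60],"delta_rot":[10.4,-38.6,0],"gripper":1},{"translation":[0,0,-80],"delta_rot":[10.4,-38.6,0],"gripper":1},{"translation":[0,0,-80],"delta_rot":[10.4,-38.6,0],"gripper":1},{"translation":[0,0,-80],"delta_rot":[10.4,-38.6,0],"gripper":1}])

```text
time_s: 12.35
position: [0.4508, 0.2793, 0.2973]
orientation: [-0.311, 2.426, 0.121]
wrist_force: [0.4, 0.5, -0.6]
width: -0.001
```

```bash
python3 - <<'E'
from h import *
c,T,s=wristcam();save(c["img"],"w7.png");print(s["position"],tcpT(s)[:3,:3].round(3).tolist(),s["joint_pos"].round(3),s["wrist_force"])
np.savez("w7.npz",img=c["img"],T=T)
b=camera("side");save(b["img"],"b7.png")
E
```

```text
[0.45081721 0.27931199 0.29731456] [[-0.741, -0.254, 0.622], [-0.191, 0.967, 0.168], [-0.644, 0.005, -0.765]] [-0.181  0.171 -0.744  2.387  1.556  0.498 -0.449] [ 0.43270464  0.49480066 -0.6389327 ]
```

View pics/w7.png

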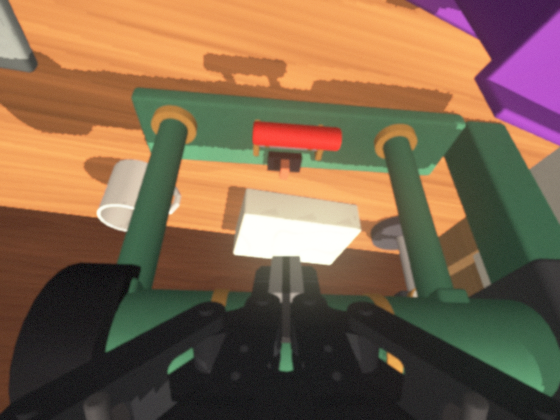

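View pics/b7.png

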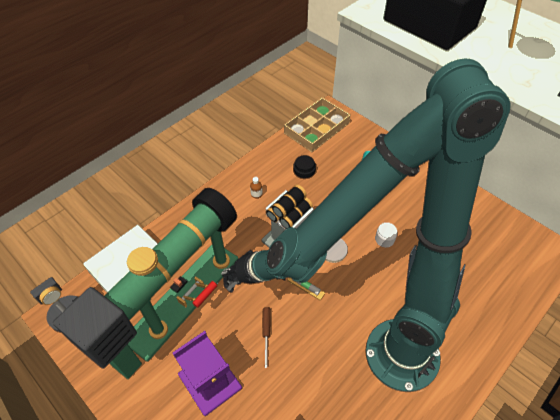

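```bash
python3 - <<'E'
from h import *
np.set_printoptions(precision=4,suppress=True)
d=np.load("w7.npz");c=camera("wrist");T=d["T"]
for p in[(255,134),(341,139),(297.5,136.5)]: print(plane(c,p,.1111,T))
for p in[(165,118),(395,135)]: print("pillar foot",plane(c,p,.025,T))
save(camera("scene")["img"],"s7.png")
E
```

```text
[0.5387 0.2714 0.1111]
[0.5232 0.3596 0.1111]
[0.5311 0.3146 0.1111]
pillar foot [0.6206 0.163  0.025 ]
pillar foot [0.5721 0.4702 0.025 ]
```

View pics/s7.png

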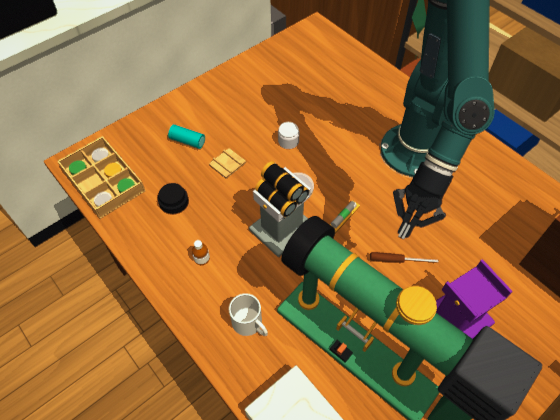

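Handle measured at (0.531, 0.315, 0.111), 89 mm long, and the pivot it implies agrees with the side/scene estimates (~0.603, 0.326). Next I descend in front of it with the fingers shut.

servo_tool(increments=[{"translation":[5,10,-30],"delta_rot":[0,0,0],"gripper":1},{"translation":[10,20,-60],"delta_rot":[0,0,0],"gripper":1},{"translation":[14,26,-95],"delta_rot":[0,0,0],"gripper":1},{"translation":[14,26,-130],"delta_rot":[0,0,0],"gripper":1},{"translation":[14,26,-165],"delta_rot":[0,0,0],"gripper":1},{"translation":[14,26,-190],"delta_rot":[0,0,0],"gripper":1},{"translation":[14,26,-197],"delta_rot":[0,0,0],"gripper":1},{"translation":[14,26,-197],"delta_rot":[0,0,0],"gripper":1},{"translation":[14,26,-197],"delta_rot":[0,0,0],"gripper":1}])

```text
time_s: 13.45
position: [0.4661, 0.3062, 0.1018]
orientation: [-0.311, 2.425, 0.12]
wrist_force: [-0.3, -0.3, 0.3]
width: 0.003
```

```bash
python3 - <<'E'
from h import *
c,T,s=wristcam();save(c["img"],"w8.png");print(s["position"],tcpT(s)[:3,:3].round(3).tolist(),s["joint_pos"].round(3),s["wrist_force"])
b=camera("side");save(b["img"],"b8.png",(100,180,340,420),2.5)
E
```

```text
[0.46612061 0.30620152 0.10181346] [[-0.74, -0.254, 0.622], [-0.191, 0.967, 0.167], [-0.644, 0.005, -0.765]] [-0.317  0.725 -0.75   2.479  2.154  0.995 -1.069] [-0.30981707 -0.2511871   0.31818743]
```

View pics/w8.png

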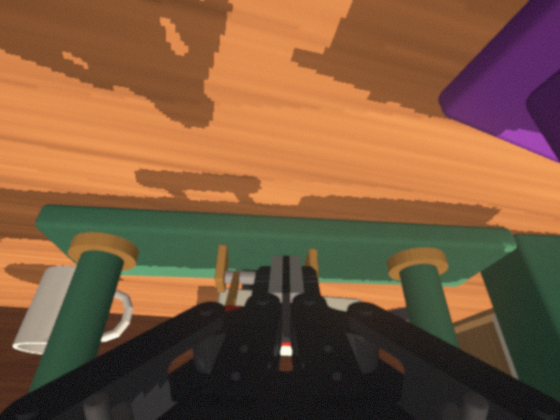

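View pics/b8.png

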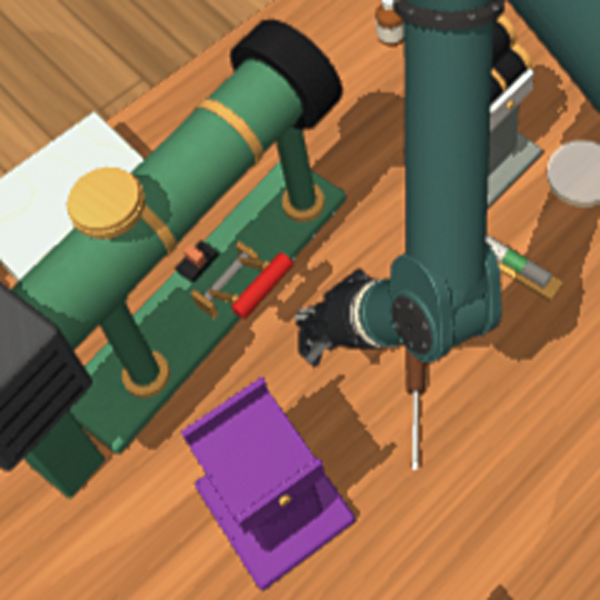

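servo_tool(increments=[{"translation":[12,1,-15],"delta_rot":[0,0,0],"gripper":1},{"translation":[33,3,-15],"delta_rot":[0,0,0],"gripper":1},{"translation":[45,5,-15],"delta_rot":[0,0,0],"gripper":1},{"translation":[53,6,-15],"delta_rot":[0,0,0],"gripper":1},{"translation":[58,8,-12],"delta_rot":[0,0,0],"gripper":1},{"translation":[64,9,-7],"delta_rot":[0,0,0],"gripper":1},{"translation":[64,9,-7],"delta_rot":[0,0,0],"gripper":1}])

```text
time_s: 14.25
position: [0.5285, 0.3147, 0.094]
orientation: [-0.313, 2.428, 0.12]
wrist_force: [-2.2, -2.3, 0.6]
width: -0.0
```

```bash
python3 - <<'E'
from h import *
c,T,s=wristcam();save(c["img"],"w9.png");print(s["position"],tcpT(s)[:3,:3].round(3).tolist(),s["joint_pos"].round(3),s["wrist_force"])
b=camera("side");save(b["img"],"b9.png",(150,230,270,350),5)
E
```

```text
[0.52846859 0.31466299 0.09397022] [[-0.742, -0.255, 0.62], [-0.193, 0.967, 0.167], [-0.642, 0.004, -0.766]] [-0.253  0.744 -0.699  2.367  2.194  0.894 -0.961] [-2.19543859 -2.3433427   0.62731753]
```

View pics/w9.png

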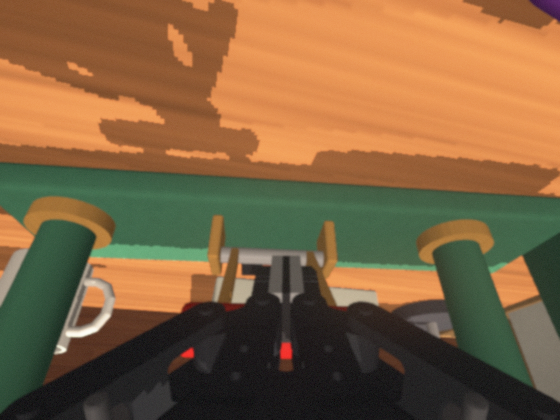

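View pics/b9.png

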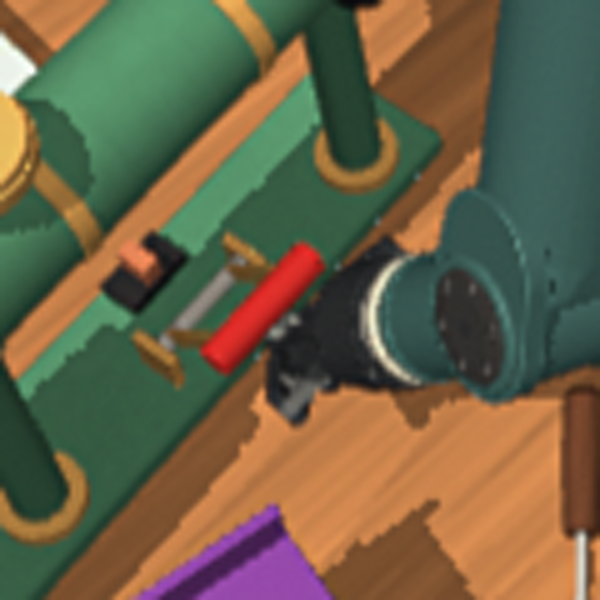

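servo_tool(increments=[{"translation":[9,1,7],"delta_rot":[0,0,0],"gripper":1},{"translation":[18,2,14],"delta_rot":[0,0,0],"gripper":1},{"translation":[28,4,18],"delta_rot":[0,0,0],"gripper":1},{"translation":[38,5,23],"delta_rot":[0,0,0],"gripper":1},{"translation":[48,7,26],"delta_rot":[0,0,0],"gripper":1},{"translation":[48,7,26],"delta_rot":[0,0,0],"gripper":1}])

```text
time_s: 14.95
position: [0.5807, 0.3222, 0.1212]
orientation: [-0.308, 2.422, 0.119]
wrist_force: [0.3, -0.1, -0.5]
width: 0.0
```

```bash
python3 - <<'E'
from h import *
s=state();print(s["position"],s["joint_pos"].round(3),s["wrist_force"])
b=camera("side");save(b["img"],"b10.png",(150,230,270,350),5)
E
```

```text
[0.58065502 0.32219583 0.12115363] [-0.219  0.693 -0.662  2.264  2.139  0.766 -0.833] [ 0.31150729 -0.08163046 -0.51444145]
```

View pics/b10.png

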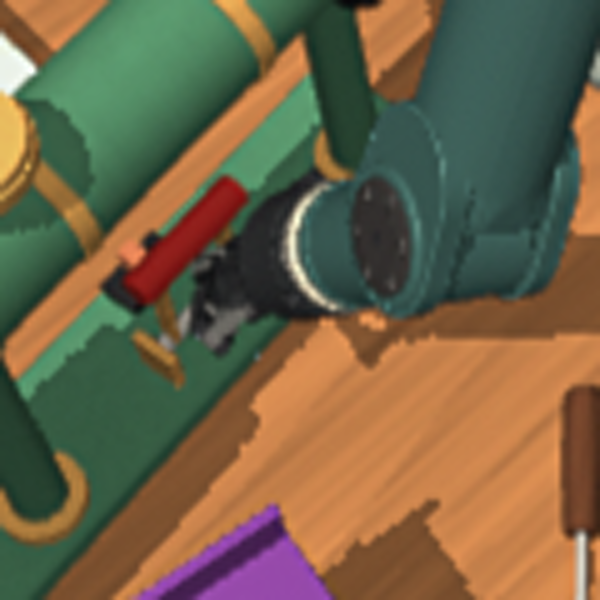

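servo_tool(increments=[{"translation":[8,1,1],"delta_rot":[0,0,0],"gripper":1},{"translation":[16,3,1],"delta_rot":[0,0,0],"gripper":1},{"translation":[24,4,0],"delta_rot":[0,0,0],"gripper":1},{"translation":[32,5,-1],"delta_rot":[0,0,0],"gripper":1},{"translation":[32,5,-1],"delta_rot":[0,0,0],"gripper":1},{"translation":[32,5,-1],"delta_rot":[0,0,0],"gripper":1}])

```text
time_s: 15.6
position: [0.6093, 0.3268, 0.1182]
orientation: [-0.312, 2.427, 0.12]
wrist_force: [-0.0, -0.4, -0.1]
width: -0.002
```

```bash
python3 - <<'E'
from h import *
s=state();print(s["position"],s["joint_pos"].round(3),s["wrist_force"])
b=camera("side");a=camera("scene");save(np.hstack([cv2.resize(b["img"][230:350,150:270],(400,400)),cv2.resize(a["img"][280:400,290:410],(400,400))]),"b11.png")
E
```

```text
[0.60927546 0.32677194 0.11818185] [-0.209  0.707 -0.637  2.206  2.129  0.719 -0.778] [-0.03516728 -0.42454867 -0.11417552]
```

View pics/b11.png

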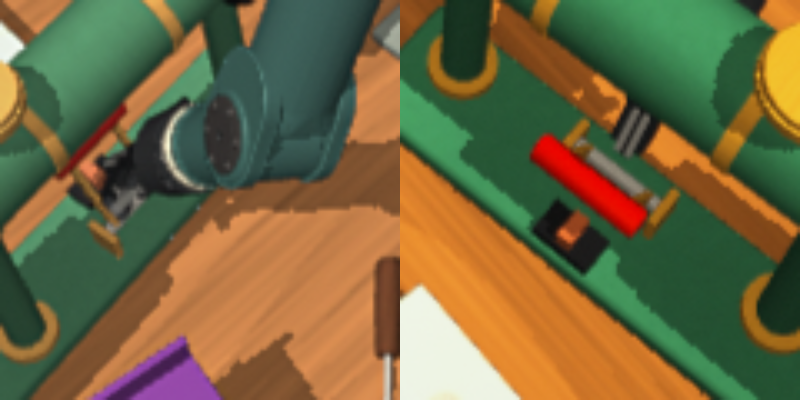

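servo_tool(increments=[{"translation":[-15,-2,0],"delta_rot":[0,0,0],"gripper":1},{"translation":[-40,-6,0],"delta_rot":[0,0,0],"gripper":1},{"translation":[-70,-10,0],"delta_rot":[0,0,0],"gripper":1},{"translation":[-100,-15,0],"delta_rot":[0,0,0],"gripper":1},{"translation":[-125,-18,0],"delta_rot":[0,0,10],"gripper":1},{"translation":[-130,-20,30],"delta_rot":[0,0,0],"gripper":1},{"translation":[-135,-25,65],"delta_rot":[0,0,0],"gripper":1},{"translation":[-140,-35,100],"delta_rot":[0,0,0],"gripper":1},{"translation":[-150,-45,135],"delta_rot":[0,0,0],"gripper":1},{"translation":[-155,-50,160],"delta_rot":[0,0,0],"gripper":1},{"translation":[-155,-50,170],"delta_rot":[0,0,0],"gripper":1},{"translation":[-155,-50,170],"delta_rot":[0,0,0],"gripper":1},{"translation":[-155,-50,170],"delta_rot":[0,0,0],"gripper":1}])

```text
time_s: 17.0
position: [0.4529, 0.2764, 0.2878]
orientation: [-0.314, 2.428, 0.119]
wrist_force: [1.3, 0.2, -0.3]
width: 0.001
```

```bash
python3 - <<'E'
from h import *
np.set_printoptions(precision=4,suppress=True)
c,T,s=wristcam();print(s["position"],s["joint_pos"].round(3),s["wrist_force"],np.abs(s["qd"]).max())
b=camera("side");a=camera("scene")
save(c["img"],"w12.png");save(a["img"],"s12.png");save(b["img"],"b12.png")
save(np.hstack([cv2.resize(a["img"][140:260,230:350],(400,400)),cv2.resize(a["img"][280:400,290:410],(400,400))]),"c12.png")
hsv=cv2.cvtColor(a["img"],cv2.COLOR_RGB2HSV)
m=((hsv[...,0]<5)|(hsv[...,0]>174))&(hsv[...,1]>200)&(hsv[...,2]>120)
n,l,st,ce=cv2.connectedComponentsWithStats(m.astype(np.uint8))
for i in range(1,n):
    if st[i,4]>60: print(st[i],ce[i],plane(a,ce[i],.114))
E
```

```text
[0.4529 0.2764 0.2878] [-0.216  0.186 -0.701  2.398  1.61   0.495 -0.499] [ 1.2743  0.2181 -0.3091] 0.031177045627422677
[323 330  34  31 359] [339.5989 345.0195] [0.6744 0.3375 0.114 ]
```

View pics/c12.png

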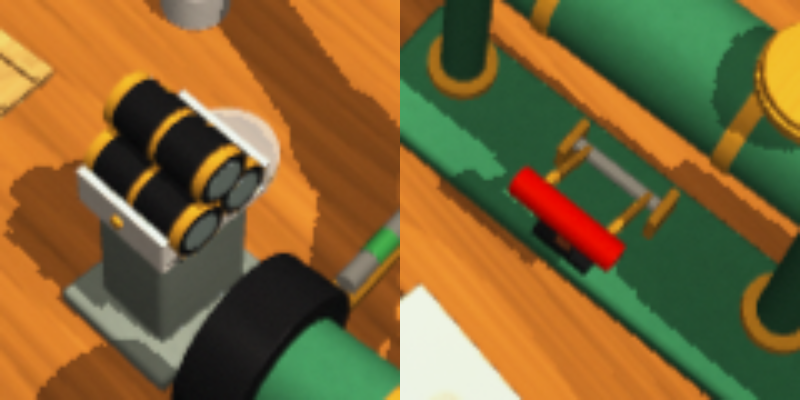

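View pics/s12.png

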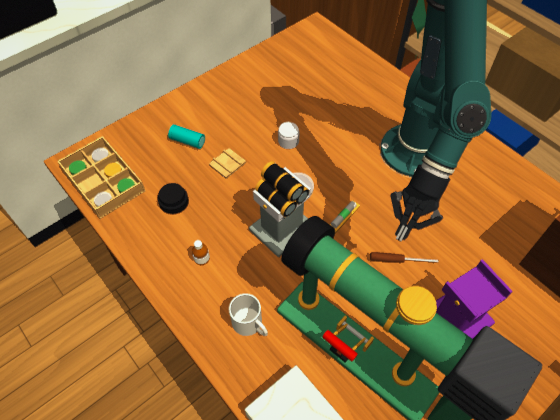

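View pics/b12.png

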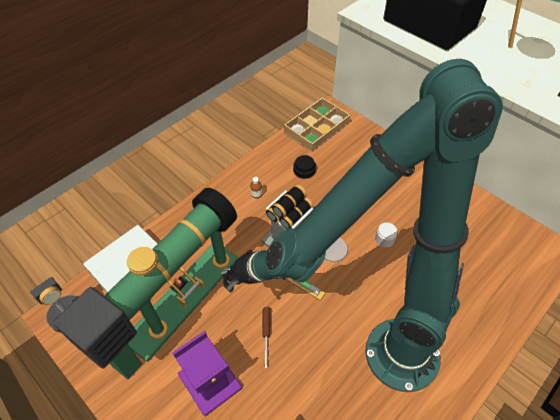

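The handle is at (0.674, 0.338) against (0.675, 0.337) predicted for fully home. The stack is intact, bystanders sit at their earlier pixels, and the arm is clear. Handing in.

servo_tool(increments=[{"translation":[0,0,0],"delta_rot":[0,0,0],"gripper":1},{"translation":[0,0,0],"delta_rot":[0,0,0],"gripper":1},{"translation":[0,0,0],"delta_rot":[0,0,0],"gripper":1}])

```text
time_s: 17.45
position: [0.4539, 0.2768, 0.2878]
orientation: [-0.313, 2.429, 0.12]
wrist_force: [0.1, 0.4, -0.0]
width: -0.004
```

```bash
python3 - <<'E'
from h import *
print(hand_in(),state()["time_s"])
E
```

```text
the job is handed in; nothing more can be done
the job is handed in; nothing more can be done
```

I set the loose eyepiece in the groove on the two in the cradle and let go of it while the switch was still off. Then I pushed the lamp switch over with the shut fingers, tilted about 40° under the tube. I withdrew the arm and handed in at about 17.5 s; no verdict was reported.

My last checks:
- **Stack:** in the pictures the loose eyepiece lies in the groove with its ends level to the eye, and the lower two are still on the cradle floor. I did not measure the final positions in numbers. At release the gripper was within 1 mm of the measured cradle centre.
- **Switch:** the handle measured (0.674, 0.338) m, against (0.675, 0.337) m expected at the on stop. It had not reached that point in the last picture before I withdrew, but it had when I looked again afterwards.
- **Other things:** the bystanders look unmoved in the pictures, though I did not measure each one. The wrist force was about 0.4 N, so the arm was touching nothing.

The calibration scale was about 1% off: the cradle walls measured 109 mm apart instead of 110 mm, and 98 mm long instead of 100 mm. I noticed no other disagreement.

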